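# Clear the corner and hold the try square home in it

## Robot

A 6-joint arm with a two-finger parallel gripper is mounted at the origin on the work surface. World frame = base frame: x ahead of the robot, y to its left, z up, the work surface at z = 0. Lengths are in mm, angles in rad, forces in N, time in s.
With the tool pointing down it reaches from about 400 to 925 mm from the base axis. Payload 12.5 kg.
Tool frame: the origin (TCP) lies midway between the tips of the shut fingers; the grasp point (between the pads) lies 19 mm behind it; z points along the fingers, y is the line along which they close (so a half turn about z gives the same grasp; the last joint's range is limited). The gripper opens to 95 mm and grips with 3 to 60 N. Pads are 20 mm wide; open, the fingers measure 119 mm over their backs; the gripper's body (75 mm by 180 mm) begins 59 mm behind the grasp point.
Start: joints at [-1.221, 0.491, 1.559, -0, 1.092, -0.106], TCP at [275.137, -561.201, 214.661] pointing down, gripper open.
Joint ranges: [-3.1, 3.1], [-0.84, 2.19], [0.05, 2.79], [-1.13, 4.28], [0.06, 2.93], [-2.69, 2.69]. Speed limits (rad/s): [2.22, 2.22, 2.79, 3.14, 3.14, 3.14].

## Interface

Orientations are given as [roll, pitch, yaw] about the fixed x, y, z axes, in that order (R = Rz(yaw) Ry(pitch) Rx(roll)).
In Python, from cell import env gives the robot as it stands.
- The arm moves only by the tool arm_command, never from a script. Its argument "targets" is a list of rows, each a list of 5 numbers: the shift along the tool's x, y, z in mm, then the turn about the tool's z in degrees, then the opening, from 0 (shut) to 1 (fully open). In form: [[tx, ty, tz, roll, fingers], ...]. A call has 1 to 5 rows; each row is the pose to reach, as a shift and turn from the pose commanded when the call began, along the tool's axes at that moment; what a row does not reach only later rows make up. A row lasts 1/10 s, in which the tool goes at most 50 mm and 8.59 degrees, less where a joint would pass 70% of its speed; a pose out of reach is approached as far as the arm can. A call with a gripper value outside its range is refused whole. The fingers move at their own pace and stop on an object; the grip force is fixed at half the most. Time passes only in rows, so rows that repeat a pose let the fingers close. It gives the time, the measured TCP pose, the force, the opening and the grip force at its end, in the units of the state.
- env.state(): the state, without advancing time (a new reading comes with each control period).
- env.read_camera(name): name is "side" or "top"; returns a dict with "frame" (400x640x3 uint8, red, green, blue), "vertical_fov" (degrees; the focal length in pixels is half the picture's height over the tangent of half this angle, whatever the lens; pixels are square), "cx", "cy" (the principal point, pixels), "k1" (the pictures are not rectified: a ray, as slopes to the right and down, at radius r is drawn at 1 + k1 r^2 times it, then the intrinsics apply), "world_from_camera" (4x4, takes a point from camera to world coordinates). Camera axes: x right, y down, z forward; pixel columns grow to the right and rows downward; lengths in mm; the calibration is good to about 2 mm. A picture is of the moment at which its call begins. There is no depth.
- env.job_done(): hands the job in; it is judged then, once.
The state is a dict: "t": time; "joints": joint angles; "qvel": joint speeds; "tau": joint torques, N m; "eef_pos": TCP position; "tcp_rot": TCP orientation; "ft_force": force on the tool from outside, world axes, zero at the start; "moment": the same for the moment, N m; "opening": opening from 0.0 (shut) to 1.0 (fully open); "grip_force": force on a finger pad.
Only numpy, scipy, OpenCV 4.12 (cv2) and the standard library are available. Lean on these libraries where they do the work, as an engineer would, in place of code of your own. Each camera call takes 0.05 s, during which the arm holds its last target. There are 200 camera calls.

## Task

The green glass insulator stands in the corner of the steel chassis: take it out and set it down gently, upright, in the plywood tray. Then pick up the try square and press it into that corner, with the sole of its wooden stock flat on the plate, its back edge flat against the middle of the upright and the stock pointing away from the upright, until both faces touch. Finish while still gripping it and pressing it firmly home, and leave the other parts on the bench where they are.

Things in the scene. Friction and masses are not known exactly. Their poses are not given: they have to be found in the camera images.
- chassis: Steel radio chassis, fixed to the marble: a flat plate (x -12 to 150 mm, y -50 to 50, 6 thick) lying on the work surface with one upright flat bar at its end (x -12 to 0, y -25 to 25, top 101 mm above the work surface). Origin: on the work surface below the inside corner, midway across the upright. x points out of the upright's inner face along the plate, z up.
- plate: The plate of the chassis (same origin and axes as the chassis); its top is 6 mm above the work surface.
- upright: The upright of the chassis (same origin and axes as the chassis); its inner face is the plane x = 0, up to z = 101 mm.
- corner (a point): The inside corner: foot of the middle of the upright's inner face, on the top of the plate, 6 mm above the work surface; axes as the chassis.
- square: Try square, about 0.25 kg, standing at first on its wooden stock, steel blade upright. Stock 110 long (x), 24 thick (y), 26 mm high. Blade 8 thick (y), 30 wide (x 0 to 30), up to z = 120; grip it from above across the 8 mm, near its top. Origin: heel (outer corner), at the sole, mid-thickness. x along the stock, z up the blade. Back face is x = 0, sole z = 0.
- insulator: Green glass insulator, about 0.28 kg, 80 mm high: skirt 60 mm in diameter up to z = 26 mm, neck 34 mm at z = 34 to 40, straight round crown 40 mm in diameter from z = 43 to 74 mm, to be gripped there. Stands on the chassis plate at first. Origin: centre of its underside, z up.
- tray: Shallow open plywood tray, fixed, 150 x 150 mm outside, 30 mm high, walls and floor 6 mm thick. Origin: centre of its underside, z up, sides along x and y.
- tube: Smoky glass vacuum tube on a black base, bystander, standing, 33 mm in diameter, 82 mm high. Origin: centre of its underside.
- speaker: Tin speaker frame, bystander, about 135 mm across, 43 mm high. Origin: centre of its underside.
- bracket: Bent steel bracket, bystander, foot 70 x 40 mm, flange 45 mm high. Origin: centre of the underside of its foot.
- screwdriver: Screwdriver lying on the marble, bystander, 180 mm long. Origin: on its underside, x along it from handle to tip.
- tin: Tin cup, bystander, open, 76 mm in diameter, 50 mm high. Origin: centre of its underside.

How it is judged:
By the outcome, as a careful person would: the job done as asked, in the order asked, and still so for the second after the job is handed in, while the arm keeps its last pose, push and grip.
It also fails if it takes over 72 s, if anything falls off the work surface, if the arm or the gripper's body presses on something with over 40 N, if the wrist force passes 120 N, or if a joint passes its speed limit or range.

## Working session

There is one attempt and no reset: what is moved stays moved. The work goes in short steps, Python scripts to look and compute and a tool call to move; the robot and the scene stay as the last step left them, time stands still between calls to the robot, and variables do not carry over. Pictures are saved under pics/ and viewed, at most 10 in all, crops included, and the job is handed in when it is done.

Besides the shell and the picture viewer there is one more tool, called after "Request:" as name(argument=value, ...), one argument or row to a line, values as JSON. arm_command: Moves the arm, as the interface text tells. Its arguments: {"type":"object","properties":{"targets":{"type":"array","items":{"type":"array","items":{"type":"number"}}}},"required":["targets"]}

```bash
mkdir -p pics; python3 - <<'E'
from cell import env
import cv2,pickle
d={}
for n in("side","top"):
    c=env.read_camera(n);d[n]=c
    cv2.imwrite(f"pics/{n}0.png",c["frame"][:,:,::-1])
    print(n,c["vertical_fov"],c["cx"],c["cy"],c["k1"],c["world_from_camera"].round(3).tolist() if hasattr(c["world_from_camera"],'round') else c["world_from_camera"])
pickle.dump(d,open("c0.pkl","wb"))
print(env.state())
E
```

```text
side 56.12748600828731 317.3662438356407 195.0478943148377 -0.02920219516989354 [[-0.943, -0.224, 0.246, 292.814], [-0.332, 0.616, -0.714, 782.595], [0.008, -0.755, -0.656, 761.279], [0.0, 0.0, 0.0, 1.0]]
top 52.427866919915246 317.4990253466506 198.78523975168173 -0.04085674484270425 [[0.017, -0.997, 0.075, 514.016], [-1.0, -0.015, 0.023, -43.204], [-0.021, -0.076, -0.997, 977.496], [0.0, 0.0, 0.0, 1.0]]
{'t': 0.1, 'joints': array([-1.22060267e+00,  4.91479892e-01,  1.55938440e+00, -1.29821682e-05,
        1.09170328e+00, -1.05607698e-01]), 'qvel': array([ 9.07928343e-04, -3.65576959e-04, -2.23806533e-03, -2.66671748e-04,
       -1.95297278e-03, -2.41225423e-05]), 'tau': array([ 1.84133605e-03, -6.13623047e+01, -2.58606774e+01,  6.93500089e-02,
        4.69872518e-02, -5.67614836e-05]), 'eef_pos': array([ 275.05306915, -560.98393962,  214.13364697]), 'tcp_rot': array([-3.14062195e+00, -9.13171473e-05,  4.55807299e-01]), 'ft_force': array([-0.77059234,  0.54830004,  0.26323156]), 'moment': array([ 0.06043028, -0.01309044,  0.01808643]), 'grip_force': 0.0, 'opening': 0.9961724842710511}
```

View pics/top0.png

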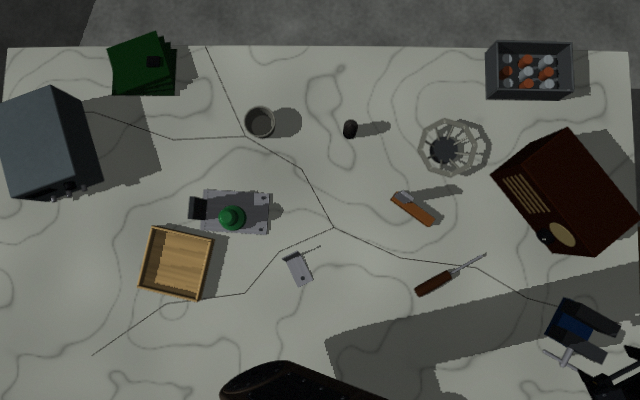

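View pics/side0.png

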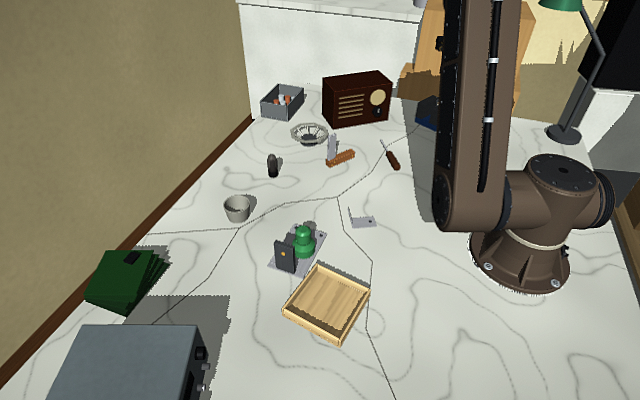

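The top view shows the insulator at (232,217), the chassis upright at (198,208), the tray at (175,263), and the square at (412,208) with its blade near (402,197). The side view shows the same parts. I'll crop both and measure.

```bash
cat > h.py <<'E'
import numpy as np,cv2,pickle
def K(c):
    f=c["frame"].shape[0]/2/np.tan(np.radians(c["vertical_fov"])/2)
    return np.array([[f,0,c["cx"]],[0,f,c["cy"]],[0,0,1.]])
# model: drawn = ray*(1+k1 r^2), the same as OpenCV's
def ray(c,uv):
    uv=np.asarray(uv,float).reshape(-1,1,2)
    p=cv2.undistortPoints(uv,K(c),np.array([c["k1"],0,0,0.]))[:,0]
    T=np.array(c["world_from_camera"]);d=np.c_[p,np.ones(len(p))]@T[:3,:3].T
    return T[:3,3],d
def onz(c,uv,z):
    o,d=ray(c,uv); return o+d*((z-o[2])/d[:,2])[:,None]
def proj(c,P):
    T=np.linalg.inv(np.array(c["world_from_camera"]))
    return cv2.projectPoints(np.asarray(P,float).reshape(-1,3),cv2.Rodrigues(T[:3,:3])[0],T[:3,3],K(c),np.array([c["k1"],0,0,0.]))[0][:,0]
def tri(c1,u1,c2,u2):
    o1,d1=ray(c1,u1);o2,d2=ray(c2,u2);d1,d2=d1[0],d2[0]
    s=np.linalg.lstsq(np.c_[d1,-d2],o2-o1,rcond=None)[0]
    a,b=o1+s[0]*d1,o2+s[1]*d2
    return (a+b)/2,np.linalg.norm(a-b)
E
python3 - <<'E'
from h import *
d=pickle.load(open("c0.pkl","rb"))
def cr(n,x,y,w,h,s): return cv2.resize(d[n]["frame"][y:y+h,x:x+w,::-1],None,fx=s,fy=s,interpolation=cv2.INTER_CUBIC)
A=np.hstack([cr("top",180,180,100,75,4),cr("top",380,170,100,75,4)])
B=np.hstack([cr("side",260,215,100,75,4),cr("side",300,125,100,75,4)])
cv2.imwrite("pics/crop.png",np.vstack([A,B]))
t=d["top"]
hsv=cv2.cvtColor(t["frame"],cv2.COLOR_RGB2HSV)
def box(m,z,name):
    n,l,s,ce=cv2.connectedComponentsWithStats(m.astype(np.uint8))
    i=1+s[1:,4].argmax();ys,xs=np.where(l==i)
    r=cv2.minAreaRect(np.c_[xs,ys].astype(np.float32));b=cv2.boxPoints(r)
    print(name,s[i].tolist(),ce[i].round(1),"\n",b.round(1).tolist(),"\n",onz(t,b,z).round(1).tolist(),onz(t,ce[i],z).round(1))
def roi(x0,x1,y0,y1):
    m=np.zeros((400,640),bool);m[y0:y1,x0:x1]=1;return m
H,S,V=[hsv[...,i].astype(int) for i in range(3)]
box((H>8)&(H<28)&(S>80)&roi(125,222,222,305),30,"tray@30")
box((H>5)&(H<25)&(S>100)&roi(380,445,180,235),26,"stock@26")
box((H>45)&(H<90)&(S>90)&roi(205,260,190,240),74,"ins@74")
E
```

```text
tray@30 [137, 226, 78, 76, 4208] [175.2 263.2] 
 [[135.89999389648438, 287.6000061035156], [151.0, 224.0], [214.39999389648438, 239.10000610351562], [199.1999969482422, 302.70001220703125]] 
 [[370.2, 401.3, 30.0], [519.9, 371.4, 30.0], [487.4, 218.3, 30.0], [339.5, 249.2, 30.0]] [[429.3 309.3  30. ]]
stock@26 [391, 196, 44, 31, 431] [415.2 211.7] 
 [[389.79998779296875, 200.0], [396.5, 190.8000030517578], [435.1000061035156, 218.3000030517578], [428.3999938964844, 227.60000610351562]] 
 [[585.6, -191.2, 26.0], [607.6, -206.6, 26.0], [544.3, -296.9, 26.0], [522.5, -281.4, 26.0]] [[ 559.  -250.6   26. ]]
ins@74 [218, 205, 28, 25, 542] [231.9 217.4] 
 [[214.0, 217.0], [231.5, 199.5], [250.0, 218.0], [232.5, 235.5]] 
 [[537.9, 208.7, 74.0], [577.8, 170.4, 74.0], [537.0, 127.4, 74.0], [497.4, 165.6, 74.0]] [[537.7 168.3  74. ]]
```

View pics/crop.png

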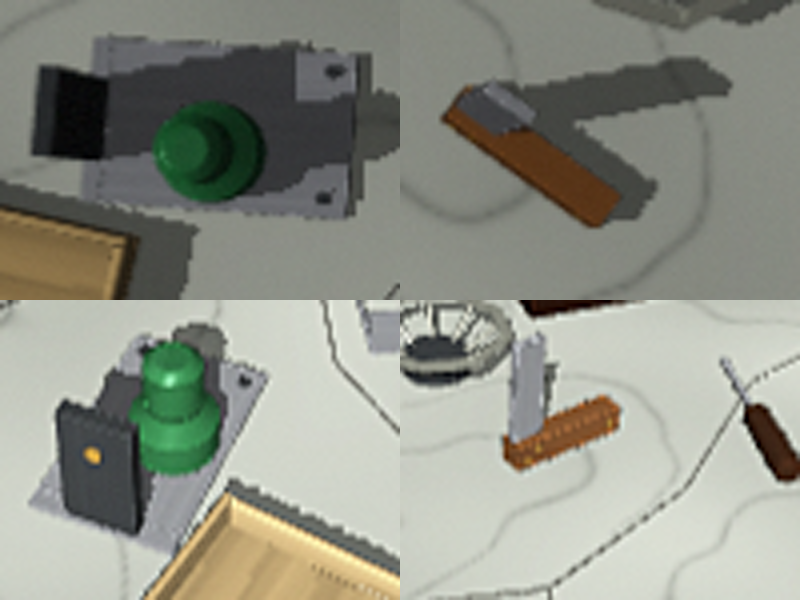

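The crops show the upright's top edge as a dark strip in the top view (px 188–194, 196–219), the plate corners near (204,189), (269,193), (268,234), (201,230), and the square's stock and blade clear of everything else. Next I'll work out the poses.

```bash
python3 - <<'E'
from h import *
d=pickle.load(open("c0.pkl","rb"));t,s=d["top"],d["side"]
T=lambda x,y:(180+x/4-.4,180+y/4-.4); S=lambda x,y:(260+x/4-.4,215+(y-300)/4-.4)
T2=lambda x,y:(380+(x-400)/4-.4,170+y/4-.4); S2=lambda x,y:(300+(x-400)/4-.4,125+(y-300)/4-.4)
pl=onz(t,[T(97,38),T(357,52),T(353,217),T(85,200)],6);print("plate top",pl.round(1).tolist())
print(" sides",np.linalg.norm(np.diff(pl[[0,1,2,3,0]],axis=0),axis=1).round(1))
print("plate side",onz(s,[S(32,500),S(140,335),S(268,375),S(170,550)],6).round(1).tolist())
ut=onz(t,[T(38,65),T(32,155),T(55,67),T(48,157)],101);print("up top",ut.round(1).tolist())
us=onz(s,[S(57,402),S(138,432)],101);print("up side outer",us.round(1).tolist())
# insulator: skirt circle in top, crown edges
print("skirt top c",onz(t,[T(208,150)],32).round(1), onz(t,[T(264,150),T(208,202)],32).round(1).tolist())
print("skirt side L/R at z20", onz(s,[S(133,430),S(221,430)],25).round(1).tolist())
print("crown top c z80 top",onz(t,[T(182,150)],82).round(1),"side",onz(s,[S(172,362)],82).round(1))
print("crown tri",tri(t,T(182,150),s,S(172,362)))
# square
print("stock top: ",onz(t,[T2(458,92),T2(625,197),T2(597,224),T2(442,115)],26).round(1).tolist())
print("stock side bottom z0/top z26",onz(s,[S2(515,470),S2(620,427)],0).round(1).tolist(),onz(s,[S2(505,440),S2(612,398)],26).round(1).tolist())
print("blade top in top view",onz(t,[T2(484,90),T2(490,82),T2(534,115),T2(528,130)],120).round(1).tolist())
print("blade side top",onz(s,[S2(514,338),S2(541,333),S2(546,340)],120).round(1).tolist())
E
```

```text
plate top [[606.9, 255.0, 6.0], [600.6, 96.3, 6.0], [501.6, 96.2, 6.0], [508.8, 258.6, 6.0]]
 sides [158.8  99.1 162.6  98.1]
plate side [[605.3, 256.4, 6.0], [596.1, 97.2, 6.0], [498.9, 103.2, 6.0], [509.3, 262.8, 6.0]]
up top [[582.5, 258.0, 101.0], [533.2, 259.3, 101.0], [581.5, 248.5, 101.0], [532.3, 250.4, 101.0]]
up side outer [[583.1, 251.5, 101.0], [529.5, 256.8, 101.0]]
skirt top c [[539.5 178.7  32. ]] [[540.0, 145.7, 32.0], [509.1, 177.8, 32.0]]
skirt side L/R at z20 [[560.4, 195.8, 25.0], [507.0, 176.6, 25.0]]
crown top c z80 top [[537.9 181.6  82. ]] side [[537.9 181.3  82. ]]
crown tri (array([537.86847083, 181.5045994 ,  82.18740765]), np.float64(0.0017017504828864705))
stock top:  [[603.2, -201.1, 26.0], [543.1, -298.7, 26.0], [527.1, -282.3, 26.0], [589.5, -191.8, 26.0]]
stock side bottom z0/top z26 [[591.4, -195.0, 0.0], [524.2, -286.7, 0.0]] [[602.1, -198.7, 26.0], [534.3, -290.2, 26.0]]
blade top in top view [[595.6, -199.3, 120.0], [599.9, -202.4, 120.0], [582.8, -225.6, 120.0], [574.8, -222.5, 120.0]]
blade side top [[600.1, -208.8, 120.0], [582.0, -223.5, 120.0], [575.1, -214.8, 120.0]]
```

Request:
arm_command(
  targets=[
    [35,-25,0,-6.4,1],
    [70,-50,0,-12.8,1],
    [105,-75,0,-19.2,1],
    [140,-100,0,-25.6,1],
    [175,-125,0,-32,1],
  ],
)

```text
t: 0.6
eef_pos: [377.6, -370.3, 214.4]
tcp_rot: [-3.141, -0.0, 1.019]
ft_force: [0.8, -0.5, 0.3]
opening: 1.002
grip_force: 0.0
```

```bash
cat >> h.py <<'E'
def go(st,x,y,z,yawdeg):
    "shift in tool axes and roll from the measured pose to a goal TCP pose (tool down)"
    w=st["tcp_rot"][2];c,s=np.cos(w),np.sin(w);dx,dy,dz=np.array([x,y,z])-st["eef_pos"]
    print("pos",st["eef_pos"].round(1),"rpy",np.degrees(st["tcp_rot"]).round(2),"t",st["t"],"F",np.round(st["ft_force"],1),"M",np.round(st["moment"],2),"op",round(st["opening"],3),"grip",round(st["grip_force"],1))
    print("->",[round(v,1) for v in (c*dx+s*dy,s*dx-c*dy,-dz,-(yawdeg-np.degrees(w)))])
E
python3 -c "
from h import *;from cell import env
go(env.state(),538,180.5,150,90)"
```

```text
pos [ 377.6 -370.3  214.4] rpy [-1.7998e+02 -1.0000e-02  5.8360e+01] t 0.6 F [ 0.8 -0.5  0.3] M [ 0.01 -0.07  0.05] op 1.002 grip 0.0
-> [np.float64(553.0), np.float64(-152.4), np.float64(64.4), np.float64(-31.6)]
```

Request:
arm_command(
  targets=[
    [44,-12,0,-6.4,1],
    [88,-24,0,-12.8,1],
    [132,-36,0,-19.2,1],
    [176,-48,0,-25.6,1],
    [220,-60,0,-31.6,1],
  ],
)

```text
t: 1.1
eef_pos: [442.6, -151.6, 214.6]
tcp_rot: [-3.142, -0.0, 1.57]
ft_force: [0.5, -0.8, -1.0]
opening: 0.999
grip_force: 0.0
```

```bash
python3 -c "
from h import *;from cell import env
go(env.state(),538,180.5,150,90)"
```

```text
pos [ 442.6 -151.6  214.6] rpy [-179.99   -0.     89.96] t 1.1 F [ 0.5 -0.8 -1. ] M [-0.06 -0.09 -0.02] op 0.999 grip 0.0
-> [np.float64(332.2), np.float64(95.2), np.float64(64.6), np.float64(-0.0)]
```

Now the tool axes are x = world +y and y = world +x.

Request:
arm_command(
  targets=[
    [44,13,0,0,1],
    [88,26,5,0,1],
    [132,39,10,0,1],
    [176,52,20,0,1],
    [220,65,30,0,1],
  ],
)

```text
t: 1.6
eef_pos: [508.8, 68.2, 184.3]
tcp_rot: [3.141, 0.0, 1.566]
ft_force: [1.3, -0.6, -0.4]
opening: 1.001
grip_force: 0.0
```

Request:
arm_command(
  targets=[
    [38,10,10,0,1],
    [76,20,20,0,1],
    [102,28,30,0,1],
    [112,30,35,0,1],
    [112,30,35,0,1],
  ],
)

```text
t: 2.1
eef_pos: [538.7, 178.8, 148.6]
tcp_rot: [-3.14, 0.0, 1.568]
ft_force: [-0.1, -0.4, -0.7]
opening: 1.003
grip_force: 0.0
```

```bash
python3 -c "
from h import *;from cell import env
go(env.state(),538,180.5,46,90)"
```

```text
pos [538.7 178.8 148.6] rpy [-1.799e+02  3.000e-02  8.981e+01] t 2.1 F [-0.1 -0.4 -0.7] M [-0.02 -0.14 -0.01] op 1.003 grip 0.0
-> [np.float64(1.7), np.float64(-0.7), np.float64(102.6), np.float64(-0.2)]
```

Request:
arm_command(
  targets=[
    [2,-0.5,25,0,1],
    [2,-0.5,50,0,1],
    [2,-0.5,75,0,1],
    [2,-0.5,92,0,1],
    [2,-0.5,102,0,1],
  ],
)

```text
t: 2.6
eef_pos: [538.2, 178.6, 46.8]
tcp_rot: [-3.14, 0.0, 1.564]
ft_force: [0.5, -0.2, 0.4]
opening: 1.003
grip_force: 0.0
```

Request:
arm_command(
  targets=[
    [0,0,0,0,0.7],
    [0,0,0,0,0.5],
    [0,0,0,0,0.45],
    [0,0,0,0,0.38],
    [0,0,0,0,0.3],
  ],
)

```text
t: 3.1
eef_pos: [538.9, 180.1, 48.2]
tcp_rot: [3.141, -0.0, 1.566]
ft_force: [-0.2, -0.3, -0.4]
opening: 0.634
grip_force: 0.0
```

Request:
arm_command(
  targets=[
    [0,0,0,0,0.2],
    [0,0,0,0,0.2],
    [0,0,0,0,0.2],
    [0,0,0,0,0.2],
    [0,0,0,0,0.2],
  ],
)

```text
t: 3.6
eef_pos: [538.5, 180.1, 47.6]
tcp_rot: [-3.141, 0.0, 1.566]
ft_force: [-1.8, -0.3, 1.8]
opening: 0.413
grip_force: 30.0
```

Request:
arm_command(
  targets=[
    [0,0,0,0,0.2],
    [0,0,-5,0,0.2],
    [0,0,-20,0,0.2],
    [0,0,-45,0,0.2],
    [0,0,-70,0,0.2],
  ],
)

```text
t: 4.1
eef_pos: [538.4, 180.0, 118.1]
tcp_rot: [-3.141, 0.0, 1.566]
ft_force: [-0.3, -0.5, -2.9]
opening: 0.413
grip_force: 30.0
```

```bash
python3 -c "
from h import *;from cell import env
go(env.state(),429.5,308.5,118,90)"
```

```text
pos [538.4 180.  118.1] rpy [-1.7994e+02  2.0000e-02  8.9710e+01] t 4.1 F [-0.3 -0.5 -2.9] M [-0.   -0.11 -0.01] op 0.413 grip 30.0
-> [np.float64(128.0), np.float64(-109.6), np.float64(0.1), np.float64(-0.3)]
```

Request:
arm_command(
  targets=[
    [0,-15,0,0,0.2],
    [0,-45,0,0,0.2],
    [10,-75,0,0,0.2],
    [30,-100,0,0,0.2],
    [55,-109,0,0,0.2],
  ],
)

```text
t: 4.6
eef_pos: [427.7, 235.5, 117.8]
tcp_rot: [-3.14, 0.001, 1.565]
ft_force: [1.5, 0.0, -2.7]
opening: 0.411
grip_force: 30.0
```

Request:
arm_command(
  targets=[
    [25,0,0,0,0.2],
    [50,0,0,0,0.2],
    [68,0,0,0,0.2],
    [73,0,0,0,0.2],
    [73,0,0,0,0.2],
  ],
)

```text
t: 5.1
eef_pos: [430.1, 308.8, 117.5]
tcp_rot: [-3.141, 0.0, 1.567]
ft_force: [-0.7, -0.4, -3.0]
opening: 0.41
grip_force: 30.0
```

Request:
arm_command(
  targets=[
    [0,0,15,0,0.2],
    [0,0,35,0,0.2],
    [0,0,50,0,0.2],
    [0,0,58,0,0.2],
    [0,0,62,0,0.2],
  ],
)

```text
t: 5.6
eef_pos: [430.3, 307.9, 55.1]
tcp_rot: [-3.141, 0.001, 1.565]
ft_force: [0.9, -0.3, -2.0]
opening: 0.415
grip_force: 30.0
```

```bash
python3 - <<'E'
from h import *;from cell import env
go(env.state(),429.5,308.5,47.6,90)
ims=[]
for n,(x,y) in(("top",(120,180)),("side",(240,200))):
    c=env.read_camera(n);ims.append(cv2.resize(c["frame"][y:y+140,x:x+130,::-1],None,fx=3,fy=3,interpolation=cv2.INTER_CUBIC))
cv2.imwrite("pics/tray1.png",np.hstack(ims))
E
```

```text
pos [430.3 307.9  55.1] rpy [-1.7995e+02  4.0000e-02  8.9680e+01] t 5.6 F [ 0.9 -0.3 -2. ] M [ 0.01 -0.02 -0.06] op 0.415 grip 30.0
-> [np.float64(0.6), np.float64(-0.8), np.float64(7.5), np.float64(-0.3)]
```

View pics/tray1.png

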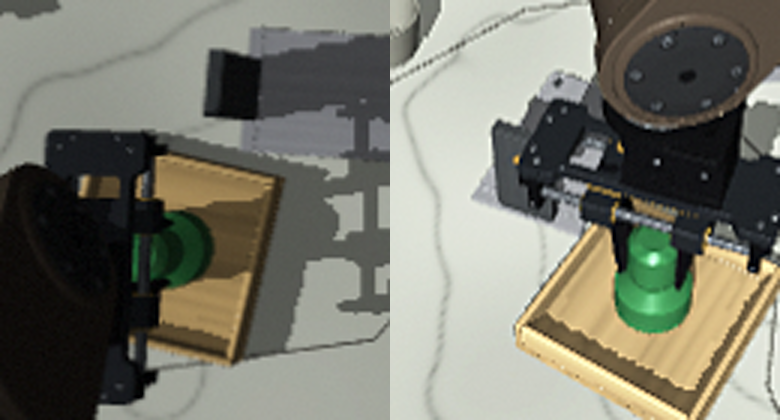

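The insulator is upright and over the middle of the tray (side crop about (650,300)), and the gripper body is clear of the upright. I'll lower it in small steps.

Request:
arm_command(
  targets=[
    [0,0,1.5,0,0.2],
    [0,0,3,0,0.2],
    [0,0,4.5,0,0.2],
    [0,0,5.5,0,0.2],
    [0,0,6,0,0.2],
  ],
)

```text
t: 6.2
eef_pos: [430.3, 308.7, 49.6]
tcp_rot: [3.142, 0.0, 1.566]
ft_force: [0.3, -0.8, -2.0]
opening: 0.414
grip_force: 30.0
```

Request:
arm_command(
  targets=[
    [0,0,0.4,0,0.2],
    [0,0,0.8,0,0.2],
    [0,0,1.2,0,0.2],
    [0,0,1.2,0,0.2],
    [0,0,1.2,0,0.2],
  ],
)

```text
t: 6.7
eef_pos: [430.3, 308.6, 48.4]
tcp_rot: [3.142, 0.0, 1.566]
ft_force: [0.0, -0.1, -3.4]
opening: 0.411
grip_force: 30.0
```

Request:
arm_command(
  targets=[
    [0,0,0.4,0,0.2],
    [0,0,0.8,0,0.2],
    [0,0,0.8,0,0.2],
    [0,0,0.8,0,0.2],
  ],
)

```text
t: 7.1
eef_pos: [430.3, 308.6, 47.6]
tcp_rot: [3.142, 0.0, 1.566]
ft_force: [-0.6, 0.0, -0.4]
opening: 0.414
grip_force: 30.0
```

Request:
arm_command(
  targets=[
    [0,0,0.3,0,0.2],
    [0,0,0.6,0,0.2],
    [0,0,0.6,0,0.2],
  ],
)

```text
t: 7.4
eef_pos: [430.3, 308.6, 47.6]
tcp_rot: [3.141, -0.0, 1.566]
ft_force: [-1.4, -1.3, 7.5]
opening: 0.411
grip_force: 30.0
```

Contact is made, with 7.5 N upward. Release and rise.

Request:
arm_command(
  targets=[
    [0,0,-0.3,0,0.45],
    [0,0,-0.3,0,0.55],
    [0,0,-0.3,0,0.7],
    [0,0,-0.3,0,0.9],
    [0,0,-0.3,0,1],
  ],
)

```text
t: 7.9
eef_pos: [430.3, 308.6, 47.2]
tcp_rot: [3.142, 0.0, 1.566]
ft_force: [0.3, -0.2, -0.1]
opening: 0.731
grip_force: 0.0
```

Request:
arm_command(
  targets=[
    [0,0,0,0,1],
    [0,0,0,0,1],
    [0,0,-15,0,1],
    [0,0,-40,0,1],
    [0,0,-80,0,1],
  ],
)

```text
t: 8.4
eef_pos: [429.5, 308.1, 126.7]
tcp_rot: [-3.138, 0.002, 1.566]
ft_force: [0.3, -0.2, 0.5]
opening: 0.999
grip_force: 0.0
```

Request:
arm_command(
  targets=[
    [0,0,-40,0,1],
    [-30,0,-85,0,1],
    [-75,5,-105,0,1],
    [-120,20,-110,0,1],
    [-165,35,-110,0,1],
  ],
)

```text
t: 8.9
eef_pos: [464.8, 142.0, 238.9]
tcp_rot: [3.139, -0.0, 1.567]
ft_force: [0.5, 0.4, -0.3]
opening: 0.997
grip_force: 0.0
```

```bash
python3 - <<'E'
from h import *;from cell import env
go(env.state(),589,-212,240,55)
E
```

```text
pos [464.8 142.  238.9] rpy [ 1.7982e+02 -2.0000e-02  8.9780e+01] t 8.9 F [ 0.5  0.4 -0.3] M [ 0.07 -0.13  0.  ] op 0.997 grip 0.0
-> [np.float64(-353.5), np.float64(125.6), np.float64(-1.1), np.float64(34.8)]
```

Request:
arm_command(
  targets=[
    [-40,14,0,5,1],
    [-80,28,0,12,1],
    [-120,42,0,19,1],
    [-160,56,0,26,1],
    [-200,70,0,32,1],
  ],
)

```text
t: 9.4
eef_pos: [533.7, -58.7, 237.4]
tcp_rot: [3.141, -0.0, 1.002]
ft_force: [-0.0, 0.5, 0.5]
opening: 1.001
grip_force: 0.0
```

```bash
python3 - <<'E'
from h import *;from cell import env
go(env.state(),589,-214.5,150,54.5)
E
```

```text
pos [533.7 -58.7 237.4] rpy [179.99  -0.    57.42] t 9.4 F [-0.   0.5  0.5] M [ 0.05 -0.02  0.02] op 1.001 grip 0.0
-> [np.float64(-101.5), np.float64(130.5), np.float64(87.4), np.float64(2.9)]
```

Request:
arm_command(
  targets=[
    [-24,31,5,1,1],
    [-48,62,15,2,1],
    [-76,98,30,2.9,1],
    [-96,124,50,2.9,1],
    [-101.5,130.5,70,2.9,1],
  ],
)

```text
t: 9.9
eef_pos: [590.2, -215.6, 166.2]
tcp_rot: [3.141, 0.0, 0.954]
ft_force: [-0.3, -0.7, -0.7]
opening: 1.002
grip_force: 0.0
```

```bash
python3 - <<'E'
from h import *;from cell import env
go(env.state(),589,-214.5,87,54.5)
ims=[]
for n,(x,y) in(("top",(360,140)),("side",(280,80))):
    c=env.read_camera(n);ims.append(cv2.resize(c["frame"][y:y+120,x:x+130,::-1],None,fx=3,fy=3,interpolation=cv2.INTER_CUBIC))
cv2.imwrite("pics/sq1.png",np.hstack(ims))
go(env.state(),589,-214.5,87,54.5)
E
```

```text
pos [ 590.2 -215.6  166.2] rpy [1.7995e+02 1.0000e-02 5.4670e+01] t 9.9 F [-0.3 -0.7 -0.7] M [-0.02 -0.07  0.01] op 1.002 grip 0.0
-> [np.float64(0.2), np.float64(-1.6), np.float64(79.2), np.float64(0.2)]
pos [ 588.6 -213.3  164.4] rpy [-1.7974e+02  5.0000e-02  5.4710e+01] t 10.0 F [-1.1  0.2  0.1] M [0.01 0.02 0.04] op 0.999 grip 0.0
-> [np.float64(-0.7), np.float64(1.1), np.float64(77.4), np.float64(0.2)]
```

View pics/sq1.png

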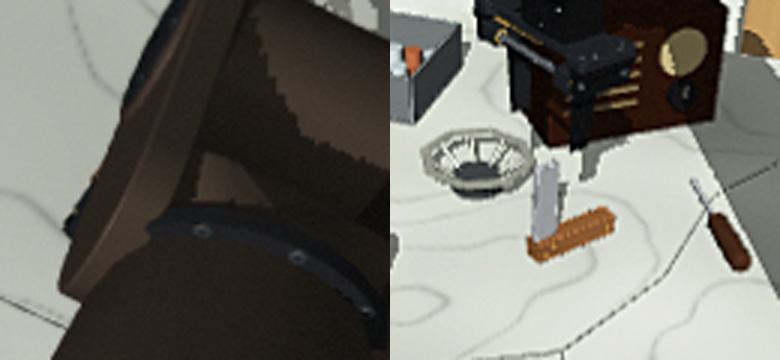

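In the side view the blade top (545,165) sits midway between the two open fingers. Descend and close.

Request:
arm_command(
  targets=[
    [0,0,20,0,1],
    [0,0,40,0,1],
    [0,0,58,0,1],
    [0,0,72,0,1],
    [0,0,78,0,1],
  ],
)

```text
t: 10.5
eef_pos: [589.4, -211.7, 88.9]
tcp_rot: [-3.141, 0.0, 0.957]
ft_force: [0.2, -0.1, -0.2]
opening: 0.999
grip_force: 0.0
```

Request:
arm_command(
  targets=[
    [0,0,0,0,0.6],
    [0,0,0,0,0.4],
    [0,0,0,0,0.3],
    [0,0,0,0,0.2],
    [0,0,0,0,0.15],
  ],
)

```text
t: 11.0
eef_pos: [589.7, -212.5, 89.8]
tcp_rot: [3.141, -0.0, 0.957]
ft_force: [-0.5, 0.3, -0.4]
opening: 0.639
grip_force: 0.0
```

Request:
arm_command(
  targets=[
    [0,0,0,0,0.12],
    [0,0,0,0,0.1],
    [0,0,0,0,0.08],
    [0,0,0,0,0.06],
    [0,0,0,0,0.04],
  ],
)

```text
t: 11.5
eef_pos: [589.6, -212.4, 89.3]
tcp_rot: [3.142, 0.0, 0.957]
ft_force: [0.7, 1.2, 0.1]
opening: 0.216
grip_force: 0.0
```

Request:
arm_command(
  targets=[
    [0,0,0,0,0],
    [0,0,0,0,0],
    [0,0,0,0,0],
    [0,0,0,0,0],
  ],
)

```text
t: 11.9
eef_pos: [589.6, -212.4, 89.3]
tcp_rot: [3.142, 0.0, 0.957]
ft_force: [-0.9, 1.0, -0.9]
opening: 0.089
grip_force: 30.0
```

```bash
python3 - <<'E'
from h import *;from cell import env
go(env.state(),589,-214.5,187,54.5)
E
```

```text
pos [ 589.6 -212.4   89.3] rpy [180.     0.    54.82] t 11.9 F [-0.9  1.  -0.9] M [0.   0.05 0.08] op 0.089 grip 30.0
-> [np.float64(-2.1), np.float64(0.7), np.float64(-97.7), np.float64(0.3)]
```

Request:
arm_command(
  targets=[
    [0,0,-2,0,0],
    [0,0,-10,0,0],
    [0,0,-30,0,0],
    [0,0,-60,0,0],
    [0,0,-95,0,0],
  ],
)

```text
t: 12.4
eef_pos: [589.1, -212.2, 185.1]
tcp_rot: [-3.14, 0.0, 0.957]
ft_force: [1.3, -0.2, -2.3]
opening: 0.08
grip_force: 30.0
```

```bash
python3 - <<'E'
from h import *;from cell import env
go(env.state(),589,-100,187,54.5)
ims=[];d={}
for n,(x,y,w,h) in(("top",(120,180,160,125)),("side",(250,200,130,125)),("side",(300,60,100,125))):
    c=env.read_camera(n);d[n]=c;ims.append(cv2.resize(c["frame"][y:y+h,x:x+w,::-1],None,fx=2,fy=4,interpolation=cv2.INTER_CUBIC) if 0 else cv2.resize(c["frame"][y:y+h,x:x+w,::-1],(2*w,2*h),interpolation=cv2.INTER_CUBIC))
pickle.dump(d,open("c1.pkl","wb"))
cv2.imwrite("pics/lift.png",np.hstack(ims))
t=d["top"];g=cv2.cvtColor(t["frame"],cv2.COLOR_RGB2GRAY).astype(float)
# upper and lower long edges of the plate: sub-pixel row of the steepest step, column by column; then straight-line fit
for nm,y0,y1,xs in(("far",185,196,range(206,268)),("near",226,238,range(206,266))):
    pts=[]
    gs=cv2.GaussianBlur(t["frame"],(0,0),1).astype(float)
    for x in xs:
        q=np.abs(np.gradient(gs[y0:y1,x].sum(1)));i=q[1:-1].argmax()+1
        a,b,e=q[i-1:i+2];pts.append((x,y0+i+(a-e)/(2*(a-2*b+e)+1e-9)))
    P=onz(t,pts,6)[:,:2].astype(np.float32);v=cv2.fitLine(P,cv2.DIST_HUBER,0,.5,.01).ravel()
    print(nm,v.round(4),"yaw",np.degrees(np.arctan2(v[1],v[0])).round(2))
E
```

```text
pos [ 589.1 -212.2  185.1] rpy [-1.799e+02  2.000e-02  5.481e+01] t 12.4 F [ 1.3 -0.2 -2.3] M [-0.02 -0.11 -0.01] op 0.08 grip 30.0
-> [np.float64(91.6), np.float64(-64.7), np.float64(-1.9), np.float64(0.3)]
far [4.380000e-02 9.990000e-01 6.051002e+02 1.821197e+02] yaw 87.49
near [3.600000e-03 1.000000e+00 5.012498e+02 1.706043e+02] yaw 89.79
```

View pics/lift.png

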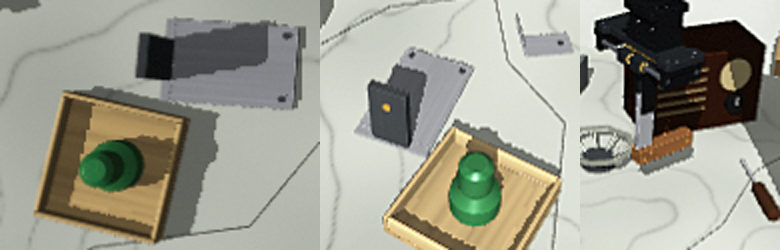

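The lift picture shows the insulator upright in the tray and the square held level. The far plate edge gives a chassis x axis at −92.5°. Now carry the square over.

Request:
arm_command(
  targets=[
    [15,-13,0,-5,0],
    [46,-39,0,-12,0],
    [80,-67,0,-19,0],
    [115,-97,0,-26,0],
    [150,-126,0,-32.7,0],
  ],
)

```text
t: 13.05
eef_pos: [571.9, -15.6, 183.1]
tcp_rot: [-3.139, -0.0, 1.532]
ft_force: [0.9, -1.1, -3.5]
opening: 0.086
grip_force: 30.0
```

```bash
python3 - <<'E'
from h import *;from cell import env
go(env.state(),555.5,195,185,87.5)
E
```

```text
pos [571.9 -15.6 183.1] rpy [-1.7988e+02 -1.0000e-02  8.7770e+01] t 13.05 F [ 0.9 -1.1 -3.5] M [ 0.04 -0.13 -0.  ] op 0.086 grip 30.0
-> [np.float64(209.8), np.float64(-24.6), np.float64(-1.9), np.float64(0.3)]
```

Request:
arm_command(
  targets=[
    [45,-6,0,0,0],
    [90,-12,0,0,0],
    [135,-18,0,0,0],
    [175,-22,0,0.2,0],
    [200,-24,0,0.2,0],
  ],
)

```text
t: 13.55
eef_pos: [556.5, 186.2, 183.1]
tcp_rot: [-3.14, 0.0, 1.526]
ft_force: [0.2, 0.2, -2.2]
opening: 0.082
grip_force: 30.0
```

Request:
arm_command(
  targets=[
    [7,0,10,0,0],
    [9,0,30,0,0],
    [9,0,50,0,0],
    [9,0,65,0,0],
    [9,0,75,0,0],
  ],
)

```text
t: 14.05
eef_pos: [557.3, 191.7, 106.9]
tcp_rot: [-3.139, 0.001, 1.523]
ft_force: [-0.1, 0.3, -1.9]
opening: 0.079
grip_force: 30.0
```

```bash
python3 - <<'E'
from h import *;from cell import env
go(env.state(),556.9,231,95.3,87.5)
ims=[]
for n,(x,y,w,h) in(("top",(170,160,120,90)),("side",(250,180,120,120))):
    c=env.read_camera(n);ims.append(cv2.resize(c["frame"][y:y+h,x:x+w,::-1],(390,390*h//w),interpolation=cv2.INTER_CUBIC))
m=max(i.shape[0] for i in ims)
cv2.imwrite("pics/pre.png",np.hstack([cv2.copyMakeBorder(i,0,m-i.shape[0],0,0,cv2.BORDER_CONSTANT) for i in ims]))
go(env.state(),556.9,231,95.3,87.5)
E
```

```text
pos [557.3 191.7 106.9] rpy [-1.7983e+02  6.0000e-02  8.7280e+01] t 14.05 F [-0.1  0.3 -1.9] M [ 0.03 -0.09 -0.06] op 0.079 grip 30.0
-> [np.float64(39.3), np.float64(-2.3), np.float64(11.6), np.float64(-0.2)]
pos [557.4 191.8 107.3] rpy [-1.7981e+02  6.0000e-02  8.7280e+01] t 14.15 F [ 0.  -0.  -2.4] M [-0.   -0.09  0.01] op 0.081 grip 30.0
-> [np.float64(39.1), np.float64(-2.3), np.float64(12.0), np.float64(-0.2)]
```

View pics/pre.png

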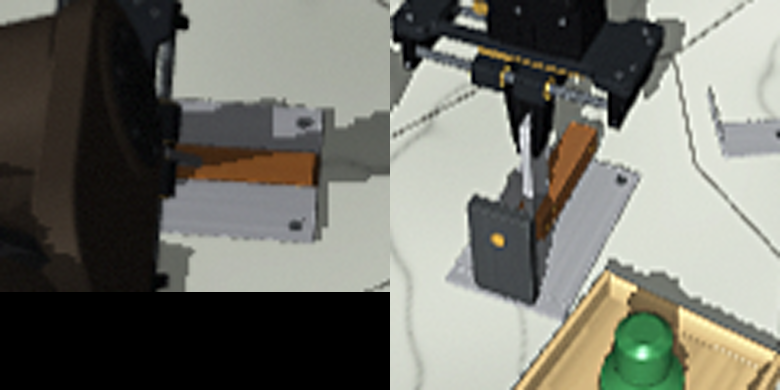

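The square is over the plate, its stock roughly centred (toe at crop y about 167 against the plate's 171) and pointing away from the upright. Lower it to contact.

Request:
arm_command(
  targets=[
    [0,-1,3,0,0],
    [0,-1,6,0,0],
    [0,-1,9,0,0],
    [0,-1,10,0,0],
    [0,-1,10,0,0],
  ],
)

```text
t: 14.65
eef_pos: [557.2, 192.7, 99.3]
tcp_rot: [3.141, 0.0, 1.524]
ft_force: [-0.5, -1.1, -2.4]
opening: 0.081
grip_force: 30.0
```

Request:
arm_command(
  targets=[
    [0,0,0.5,0,0],
    [0,0,1,0,0],
    [0,0,1,0,0],
    [0,0,1,0,0],
  ],
)

```text
t: 15.05
eef_pos: [557.2, 192.7, 98.3]
tcp_rot: [3.141, 0.0, 1.524]
ft_force: [-0.7, -0.3, -2.5]
opening: 0.085
grip_force: 30.0
```

```bash
python3 - <<'E'
from h import *;from cell import env
go(env.state(),556.9,231,95.3,87.5)
E
```

```text
pos [557.2 192.7  98.3] rpy [179.99   0.    87.32] t 15.05 F [-0.7 -0.3 -2.5] M [ 0.04 -0.05  0.03] op 0.085 grip 30.0
-> [np.float64(38.2), np.float64(-2.1), np.float64(3.0), np.float64(-0.2)]
```

Request:
arm_command(
  targets=[
    [8,0,0,0,0],
    [18,0,0,0,0],
    [26,0,0,0,0],
    [29,0,0,0,0],
    [29,0,0,0,0],
  ],
)

```text
t: 15.55
eef_pos: [558.4, 222.4, 98.2]
tcp_rot: [-3.142, 0.0, 1.525]
ft_force: [0.7, 0.4, -2.6]
opening: 0.082
grip_force: 30.0
```

Request:
arm_command(
  targets=[
    [0,0,0.7,0,0],
    [0,0,1.4,0,0],
    [0,0,2.1,0,0],
    [0,0,2.4,0,0],
    [0,0,2.4,0,0],
  ],
)

```text
t: 16.05
eef_pos: [558.5, 221.5, 95.8]
tcp_rot: [-3.142, 0.0, 1.524]
ft_force: [-0.1, 0.4, -2.5]
opening: 0.079
grip_force: 30.0
```

Request:
arm_command(
  targets=[
    [0,0,0.3,0,0],
    [0,0,0.6,0,0],
    [0,0,0.6,0,0],
    [0,0,0.6,0,0],
  ],
)

```text
t: 16.45
eef_pos: [558.5, 221.6, 95.3]
tcp_rot: [3.142, 0.0, 1.524]
ft_force: [-0.0, -0.6, -2.5]
opening: 0.08
grip_force: 30.0
```

```bash
python3 - <<'E'
from h import *;from cell import env
go(env.state(),556.9,231,95.3,87.5)
E
```

```text
pos [558.5 221.6  95.3] rpy [180.     0.    87.31] t 16.45 F [-0.  -0.6 -2.5] M [-0.07 -0.11 -0.  ] op 0.08 grip 30.0
-> [np.float64(9.3), np.float64(-2.1), np.float64(0.0), np.float64(-0.2)]
```

Request:
arm_command(
  targets=[
    [1,-0.7,0.3,-0.2,0],
    [2,-1.5,0.6,-0.2,0],
    [2,-1.5,0.9,-0.2,0],
    [2,-1.5,0.9,-0.2,0],
  ],
)

```text
t: 16.85
eef_pos: [557.8, 223.6, 95.3]
tcp_rot: [3.14, -0.0, 1.528]
ft_force: [1.1, -3.4, 6.6]
opening: 0.082
grip_force: 30.0
```

Request:
arm_command(
  targets=[
    [1,0,0.2,0,0],
    [2,0,0.4,0,0],
    [3,0,0.4,0,0],
    [3,0,0.4,0,0],
  ],
)

```text
t: 17.25
eef_pos: [557.9, 226.4, 95.3]
tcp_rot: [3.139, 0.0, 1.528]
ft_force: [-0.0, -6.0, 12.0]
opening: 0.084
grip_force: 30.0
```

```bash
python3 - <<'E'
from h import *;from cell import env
go(env.state(),556.9,231,95.3,87.5)
E
```

```text
pos [557.9 226.4  95.3] rpy [1.7988e+02 3.0000e-02 8.7540e+01] t 17.25 F [-0. -6. 12.] M [-1.4   0.02 -0.01] op 0.084 grip 30.0
-> [np.float64(4.6), np.float64(-1.2), np.float64(0.0), np.float64(0.0)]
```

The sole is on the plate with friction coefficient about 0.4. I'll ease the down force a little and creep toward the upright.

Request:
arm_command(
  targets=[
    [1,-0.5,-0.4,0,0],
    [2,-1,-0.5,0,0],
    [3,-1,-0.5,0,0],
    [3,-1,-0.5,0,0],
  ],
)

```text
t: 17.65
eef_pos: [557.1, 229.4, 95.4]
tcp_rot: [3.14, 0.0, 1.528]
ft_force: [1.3, -5.2, 6.7]
opening: 0.086
grip_force: 30.0
```

Request:
arm_command(
  targets=[
    [0.5,0,0,0,0],
    [1,0,0,0,0],
    [1.5,0,0,0,0],
    [1.5,0,0,0,0],
  ],
)

```text
t: 18.05
eef_pos: [557.1, 230.9, 95.4]
tcp_rot: [3.14, 0.0, 1.528]
ft_force: [0.9, -5.0, 7.1]
opening: 0.085
grip_force: 30.0
```

```bash
python3 - <<'E'
from h import *;from cell import env
go(env.state(),556.9,231,95.3,87.5)
E
```

```text
pos [557.1 230.9  95.4] rpy [1.7988e+02 3.0000e-02 8.7540e+01] t 18.05 F [ 0.9 -5.   7.1] M [-1.37 -0.33 -0.03] op 0.085 grip 30.0
-> [np.float64(0.1), np.float64(-0.2), np.float64(0.1), np.float64(0.0)]
```

Request:
arm_command(
  targets=[
    [0.5,0,0,0,0],
    [1,0,0,0,0],
    [1.5,0,0,0,0],
    [1.5,0,0,0,0],
  ],
)

```text
t: 18.45
eef_pos: [557.2, 232.4, 95.5]
tcp_rot: [3.14, 0.0, 1.528]
ft_force: [1.4, -4.3, 8.2]
opening: 0.085
grip_force: 30.0
```

Request:
arm_command(
  targets=[
    [0.5,0,0,0,0],
    [1,0,0,0,0],
    [1.5,0,0,0,0],
    [1.5,0,0,0,0],
  ],
)

```text
t: 18.85
eef_pos: [557.3, 233.9, 95.5]
tcp_rot: [3.14, 0.0, 1.528]
ft_force: [0.9, -5.1, 7.4]
opening: 0.081
grip_force: 30.0
```

```bash
python3 - <<'E'
from h import *;from cell import env
c=env.read_camera("side");cv2.imwrite("pics/near.png",cv2.resize(c["frame"][190:290,250:370,::-1],(720,600),interpolation=cv2.INTER_CUBIC))
go(env.state(),556.9,231,95.3,87.5)
E
```

```text
pos [557.3 233.9  95.5] rpy [1.7988e+02 3.0000e-02 8.7540e+01] t 18.9 F [ 0.9 -4.6  7.1] M [-1.42 -0.31 -0.02] op 0.082 grip 30.0
-> [np.float64(-2.9), np.float64(-0.2), np.float64(0.2), np.float64(0.0)]
```

View pics/near.png

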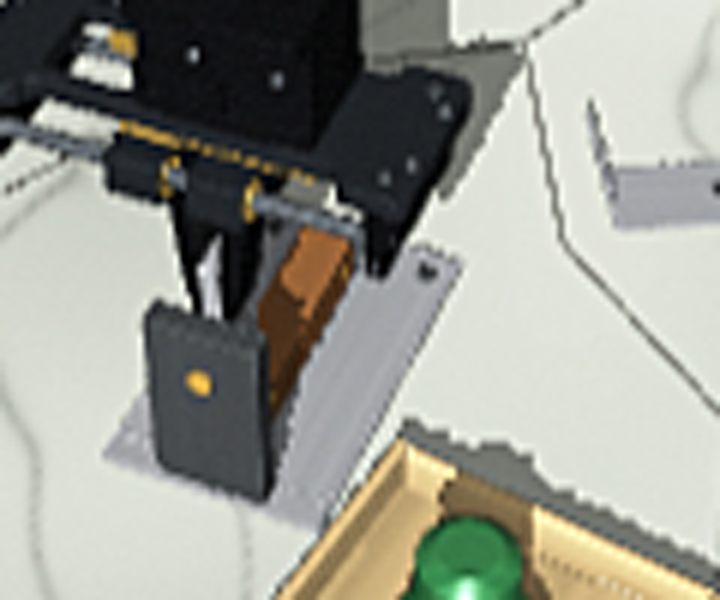

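The blade (210,275) is centred on the upright's top edge (150–265) and close to its face. Keep creeping.

Request:
arm_command(
  targets=[
    [0.5,0,0,0,0],
    [1,0,0,0,0],
    [1,0,0,0,0],
  ],
)

```text
t: 19.2
eef_pos: [557.3, 234.9, 95.5]
tcp_rot: [3.14, 0.0, 1.528]
ft_force: [0.7, -5.5, 7.8]
opening: 0.082
grip_force: 30.0
```

Request:
arm_command(
  targets=[
    [0.5,0,0,0,0],
    [1,0,0,0,0],
    [1,0,0,0,0],
  ],
)

```text
t: 19.5
eef_pos: [557.3, 235.9, 95.5]
tcp_rot: [3.14, 0.0, 1.528]
ft_force: [0.8, -4.8, 7.9]
opening: 0.082
grip_force: 30.0
```

Request:
arm_command(
  targets=[
    [0.5,0,0,0,0],
    [1,0,0,0,0],
    [1,0,0,0,0],
  ],
)

```text
t: 19.8
eef_pos: [557.4, 236.5, 95.5]
tcp_rot: [3.14, 0.001, 1.528]
ft_force: [1.6, -8.3, 8.7]
opening: 0.083
grip_force: 31.7
```

Request:
arm_command(
  targets=[
    [0.3,0,0,0,0],
    [0.6,0,0,0,0],
    [0.6,0,0,0,0],
  ],
)

```text
t: 20.1
eef_pos: [557.4, 236.6, 95.5]
tcp_rot: [3.14, 0.002, 1.528]
ft_force: [-0.2, -11.9, 9.4]
opening: 0.083
grip_force: 33.4
```

```bash
python3 - <<'E'
from h import *;from cell import env
go(env.state(),556.9,231,95.3,87.5)
E
```

```text
pos [557.4 236.6  95.5] rpy [1.7991e+02 1.0000e-01 8.7550e+01] t 20.1 F [ -0.2 -11.9   9.4] M [-2.56 -0.36 -0.02] op 0.083 grip 33.4
-> [np.float64(-5.6), np.float64(-0.2), np.float64(0.2), np.float64(0.0)]
```

Something firm was touched. I need to know whether it is the blade's back or the fingers, and the toe-to-plate-end gap (40 mm when seated) will tell.

```bash
python3 - <<'E'
from h import *;from cell import env
c=env.read_camera("top");pickle.dump(c,open("c2.pkl","wb"))
f=cv2.GaussianBlur(c["frame"],(0,0),.6).astype(float)
hsv=cv2.cvtColor(c["frame"],cv2.COLOR_RGB2HSV)
m=((hsv[...,0]>5)&(hsv[...,0]<25)&(hsv[...,1]>100)).astype(np.uint8);m[:,:222]=0;m[:185]=0;m[226:]=0
ys,xs=np.where(m);print("orange",xs.min(),xs.max(),ys.min(),ys.max())
r0,r1=ys.min(),ys.max()
for y in range(r0+2,r1-1,2): print(y,"sat",hsv[y,240:262,1].tolist(),"R",c["frame"][y,240:262,0].tolist())
for y in (r0+3,(r0+r1)//2,r1-3): print("plate",y,c["frame"][y,262:280].sum(1).tolist())
cv2.imwrite("pics/top2.png",cv2.resize(c["frame"][180:245,200:290,::-1],(720,520),interpolation=cv2.INTER_NEAREST))
go(env.state(),556.9,231,95.3,87.5)
E
```

```text
orange 222 639 185 225
187 sat [13, 15, 15, 13, 15, 15, 13, 13, 15, 13, 13, 12, 15, 15, 17, 17, 15, 15, 15, 16, 15, 16] R [169, 169, 169, 169, 168, 169, 169, 168, 167, 168, 168, 167, 167, 166, 166, 165, 165, 166, 165, 166, 166, 166]
189 sat [16, 16, 15, 13, 12, 13, 13, 13, 12, 12, 15, 13, 12, 14, 12, 14, 14, 15, 14, 15, 15, 15] R [170, 170, 169, 169, 168, 169, 168, 168, 166, 167, 169, 168, 167, 168, 169, 166, 167, 167, 164, 166, 166, 165]
191 sat [6, 12, 9, 12, 14, 11, 14, 15, 17, 17, 14, 14, 14, 16, 14, 17, 13, 11, 15, 17, 15, 14] R [123, 122, 108, 104, 112, 143, 139, 137, 120, 118, 92, 91, 89, 91, 90, 118, 118, 91, 166, 167, 166, 166]
193 sat [10, 13, 14, 10, 13, 10, 10, 13, 16, 14, 16, 13, 7, 7, 12, 8, 10, 8, 11, 8, 4, 12] R [73, 72, 71, 74, 73, 72, 73, 72, 73, 71, 76, 76, 74, 72, 124, 123, 122, 117, 115, 131, 132, 126]
195 sat [10, 13, 16, 13, 7, 16, 17, 13, 10, 10, 7, 13, 10, 13, 11, 13, 11, 7, 20, 10, 13, 13] R [73, 74, 73, 72, 74, 73, 72, 73, 74, 73, 74, 74, 75, 74, 132, 133, 135, 134, 95, 95, 94, 94]
197 sat [16, 13, 10, 17, 13, 7, 10, 10, 10, 10, 13, 10, 13, 16, 13, 10, 13, 
[... 2539 characters left out ...]
1, 11, 11, 13, 15, 11, 11, 11, 9, 13, 9, 9, 9, 9, 17, 15, 11, 15, 15, 11, 13] R [134, 133, 134, 134, 132, 130, 134, 131, 131, 132, 132, 132, 131, 133, 131, 129, 131, 132, 132, 131, 132, 132]
plate 188 [493, 497, 495, 491, 491, 492, 492, 492, 493, 498, 496, 493, 489, 488, 490, 493, 488, 495]
plate 205 [223, 220, 223, 219, 224, 224, 195, 259, 275, 271, 273, 272, 277, 505, 507, 508, 508, 509]
plate 222 [402, 404, 404, 401, 405, 194, 280, 286, 285, 521, 525, 523, 524, 527, 530, 528, 528, 527]
pos [557.4 236.6  95.5] rpy [1.7991e+02 1.0000e-01 8.7540e+01] t 20.15 F [  0.8 -11.    8.4] M [-2.55 -0.31  0.02] op 0.08 grip 33.4
-> [np.float64(-5.6), np.float64(-0.2), np.float64(0.2), np.float64(0.0)]
```

View pics/top2.png

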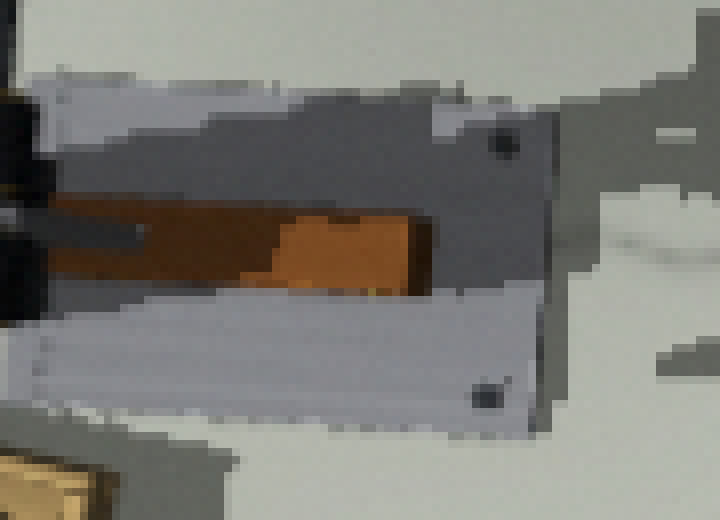

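```bash
python3 - <<'E'
from h import *
c=pickle.load(open("c2.pkl","rb"))
print("toe z6, toe top z32",onz(c,[(253.5,211)],6).round(1),onz(c,[(250.6,211)],32).round(1))
print("plate end",onz(c,[(267.5,205),(266.5,222)],6).round(1).tolist())
# original image: insulator-free view c1 for the plate end and back end
t=pickle.load(open("c1.pkl","rb"))["top"];f=t["frame"].astype(int).sum(2)
for y in (200,211,222): print(y,f[y,262:274].tolist())
for y in (193,194,222,226): print("back",y,f[y,196:212].tolist())
for y in (200,208,215): print("up",y,f[y,184:212].tolist())
print("conv",[(u,onz(t,[(u,208)],6)[0,1].round(1)) for u in (202,203,204,205,206)],[(u,onz(t,[(u,208)],101)[0,1].round(1)) for u in (188,189,192,193,194)])
# stock in the first top image: toe/heel extremes along the stock axis
t=pickle.load(open("c0.pkl","rb"))["top"];h=cv2.cvtColor(t["frame"],cv2.COLOR_RGB2HSV)
E
```

```text
toe z6, toe top z32 [[555.7 132.2   6. ]] [[554.5 134.4  32. ]]
plate end [[570.7, 98.8, 6.0], [529.8, 100.2, 6.0]]
200 [402, 379, 419, 417, 417, 422, 467, 171, 277, 274, 278, 508]
211 [403, 404, 403, 406, 406, 459, 166, 254, 264, 494, 499, 505]
222 [413, 416, 410, 406, 412, 204, 283, 283, 287, 527, 531, 530]
back 193 [541, 540, 539, 544, 542, 539, 521, 440, 395, 410, 410, 400, 401, 406, 411, 413]
back 194 [538, 543, 543, 539, 537, 542, 520, 443, 404, 411, 410, 389, 406, 410, 413, 413]
back 222 [532, 534, 531, 529, 481, 421, 414, 418, 409, 369, 392, 419, 412, 418, 420, 418]
back 226 [529, 529, 529, 517, 456, 413, 420, 411, 333, 360, 412, 419, 413, 415, 418, 420]
up 200 [533, 535, 535, 534, 502, 346, 171, 160, 161, 154, 103, 42, 47, 41, 42, 46, 48, 41, 44, 45, 39, 51, 62, 163, 217, 216, 218, 220]
up 208 [532, 529, 528, 531, 411, 166, 166, 164, 168, 124, 49, 35, 41, 42, 46, 49, 40, 42, 44, 43, 43, 30, 118, 192, 217, 213, 216, 215]
up 215 [524, 524, 524, 434, 212, 164, 162, 159, 123, 64, 41, 41, 48, 38, 46, 41, 51, 36, 52, 43, 46, 55, 189, 221, 215, 216, 214, 218]
conv [(202, np.float64(257.8)), (203, np.float64(255.3)), (204, np.float64(252.9)), (205, np.float64(250.4)), (206, np.float64(248.0))] [(188, np.float64(259.3)), (189, np.float64(257.1)), (192, np.float64(250.5)), (193, np.float64(248.2)), (194, np.float64(246.0))]
```

The inner face is at y≈248 and the toe is at about 133, so the heel (~243) is about 5 mm short. The toe face leans about 4°: the square pitched in the grip while dragging. I'll back off, let it settle flat on the plate, and regrip lower and further from the heel. Then I'll carry it in slightly raised rather than dragging it.

Request:
arm_command(
  targets=[
    [-1,0,0,0,0],
    [-3,0,0,0,0],
    [-5,0,0,0,0],
    [-8,0,0,0,0],
    [-10,0,0,0,0],
  ],
)

```text
t: 20.65
eef_pos: [556.9, 228.1, 95.0]
tcp_rot: [3.14, -0.001, 1.527]
ft_force: [3.9, 3.4, 2.9]
opening: 0.081
grip_force: 30.0
```

Request:
arm_command(
  targets=[
    [0,0,0,0,0.15],
    [0,0,0,0,0.2],
    [0,0,0,0,0.25],
    [0,0,0,0,0.3],
    [0,0,0,0,0.3],
  ],
)

```text
t: 21.15
eef_pos: [556.1, 227.8, 94.3]
tcp_rot: [-3.141, 0.0, 1.527]
ft_force: [0.5, -1.2, -1.3]
opening: 0.292
grip_force: 0.0
```

Request:
arm_command(
  targets=[
    [-1,0,4,0,0.3],
    [-3,0,9,0,0.3],
    [-4,0,14,0,0.3],
    [-4,0,15,0,0.3],
    [-4,0,15,0,0.3],
  ],
)

```text
t: 21.65
eef_pos: [556.0, 223.8, 79.1]
tcp_rot: [-3.141, 0.0, 1.527]
ft_force: [1.0, -1.4, 0.1]
opening: 0.3
grip_force: 0.0
```

Request:
arm_command(
  targets=[
    [0,0,0,0,0.2],
    [0,0,0,0,0.1],
    [0,0,0,0,0],
    [0,0,0,0,0],
    [0,0,0,0,0],
  ],
)

```text
t: 22.15
eef_pos: [556.2, 223.9, 79.6]
tcp_rot: [3.141, 0.0, 1.527]
ft_force: [1.0, 0.2, 0.2]
opening: 0.082
grip_force: 30.0
```

```bash
cat >> h.py <<'E'
def toe(c,x0=215):
    "toe edges of the stock in the top view: bottom (orange to plate) at z 6, top (bright to dark) at z 32"
    h=cv2.cvtColor(c["frame"],cv2.COLOR_RGB2HSV);R=c["frame"][...,0].astype(int);B=[];Tp=[]
    for y in range(205,219):
        xs=np.where((h[y,x0:265,1]>100)&(h[y,x0:265,0]<25))[0]
        if len(xs)<8: continue
        b=x0+xs.max();B.append((b+.5,y));g=R[y,b-6:b+1];i=np.diff(g).argmin();Tp.append((b-6+i+.5,y))
    print("toe rows",[p[1] for p in B][::len(B)-1],"bottom",onz(c,B,6).round(1)[:,1].tolist(),"top",onz(c,Tp,32).round(1)[:,1].tolist())
E
python3 - <<'E'
from h import *;from cell import env
toe(pickle.load(open("c2.pkl","rb")))
toe(env.read_camera("top"))
go(env.state(),557.7,233,80,87.5)
E
```

```text
toe rows [205, 216] bottom [198.2, 154.4, 137.4, 132.4, 132.4, 132.3, 132.2, 132.2, 132.1, 132.0, 132.0, 134.3] top [194.1, 163.3, 134.9, 134.8, 134.7, 134.7, 134.6, 134.5, 134.5, 134.4, 134.3, 134.3]
toe rows [206, 216] bottom [173.8, 134.9, 132.4, 130.0, 129.9, 129.8, 129.8, 129.7, 129.6, 129.6, 131.9] top [170.4, 141.9, 130.1, 130.0, 130.0, 129.9, 129.8, 129.8, 129.7, 129.6, 129.6]
pos [556.2 223.9  79.6] rpy [179.99   0.    87.52] t 22.2 F [ 0.5 -0.5  0.1] M [ 0.02 -0.11  0.01] op 0.082 grip 30.0
-> [np.float64(9.1), np.float64(1.1), np.float64(-0.4), np.float64(0.0)]
```

It is flat now (top and bottom toe edges agree at 129.8), so the heel is about 8 mm from the face. Raise it 1.2 mm, move in, and creep to contact.

Request:
arm_command(
  targets=[
    [0,0,-0.7,0,0],
    [0,0.5,-1.4,0,0],
    [2,0.5,-1.4,0,0],
    [4,0.5,-1.4,0,0],
    [6,0.5,-1.4,0,0],
  ],
)

```text
t: 22.7
eef_pos: [556.8, 230.0, 80.8]
tcp_rot: [-3.141, 0.0, 1.527]
ft_force: [0.4, -0.3, -2.9]
opening: 0.084
grip_force: 30.0
```

Request:
arm_command(
  targets=[
    [0.5,0,0,0,0],
    [1,0,0,0,0],
    [1,0,0,0,0],
  ],
)

```text
t: 23.0
eef_pos: [556.9, 230.9, 80.9]
tcp_rot: [3.142, 0.0, 1.527]
ft_force: [0.6, -0.2, -3.1]
opening: 0.082
grip_force: 30.0
```

Request:
arm_command(
  targets=[
    [0.5,0,0,0,0],
    [0.8,0,0,0,0],
    [0.8,0,0,0,0],
  ],
)

```text
t: 23.3
eef_pos: [557.0, 231.6, 80.9]
tcp_rot: [-3.142, 0.0, 1.527]
ft_force: [-0.9, -0.6, -2.8]
opening: 0.08
grip_force: 30.0
```

```bash
python3 - <<'E'
from h import *;from cell import env
toe(env.read_camera("top"))
go(env.state(),557.7,233,80,87.5)
E
```

```text
toe rows [205, 216] bottom [207.9, 164.1, 142.2, 137.3, 137.2, 137.1, 137.1, 137.0, 136.9, 139.3, 139.2, 139.2] top [213.1, 160.9, 151.4, 137.2, 137.1, 137.0, 137.0, 139.3, 139.2, 139.1, 139.0, 139.0]
pos [557.  231.6  80.9] rpy [180.     0.    87.51] t 23.35 F [-0.2  0.4 -3.1] M [ 0.05 -0.06 -0.06] op 0.081 grip 30.0
-> [np.float64(1.4), np.float64(0.7), np.float64(0.9), np.float64(0.0)]
```

Request:
arm_command(
  targets=[
    [0.3,0,0,0,0],
    [0.6,0,0,0,0],
    [0.6,0,0,0,0],
  ],
)

```text
t: 23.65
eef_pos: [557.0, 232.2, 80.9]
tcp_rot: [3.142, 0.0, 1.527]
ft_force: [0.2, 0.3, -2.6]
opening: 0.082
grip_force: 30.0
```

Request:
arm_command(
  targets=[
    [0.3,0,0,0,0],
    [0.6,0,0,0,0],
    [0.6,0,0,0,0],
  ],
)

```text
t: 23.95
eef_pos: [557.0, 232.5, 80.9]
tcp_rot: [-3.142, 0.001, 1.527]
ft_force: [-0.9, -3.8, -1.7]
opening: 0.087
grip_force: 30.0
```

Request:
arm_command(
  targets=[
    [0.3,0,0,0,0],
    [0.5,0,0,0,0],
    [0.5,0,0,0,0],
  ],
)

```text
t: 24.25
eef_pos: [557.0, 232.5, 80.9]
tcp_rot: [-3.141, 0.001, 1.528]
ft_force: [0.3, -8.1, 0.1]
opening: 0.086
grip_force: 30.0
```

Contact comes exactly where predicted. Ease off slightly, lower onto the plate, then press both ways.

Request:
arm_command(
  targets=[
    [-0.7,0,0.3,0,0],
    [-0.7,0,0.8,0,0],
    [-0.7,0,1.3,0,0],
    [-0.7,0,1.7,0,0],
    [-0.7,0,1.7,0,0],
  ],
)

```text
t: 24.75
eef_pos: [557.1, 232.5, 79.6]
tcp_rot: [3.141, 0.0, 1.528]
ft_force: [-1.9, -5.3, 3.7]
opening: 0.086
grip_force: 30.0
```

Request:
arm_command(
  targets=[
    [0.3,0,0.3,0,0],
    [0.6,0,0.5,0,0],
    [0.9,0,0.5,0,0],
    [0.9,0,0.5,0,0],
  ],
)

```text
t: 25.15
eef_pos: [557.1, 232.5, 79.6]
tcp_rot: [3.141, 0.001, 1.528]
ft_force: [-3.7, -12.6, 10.2]
opening: 0.081
grip_force: 30.0
```

```bash
python3 - <<'E'
from h import *;from cell import env
toe(env.read_camera("top"))
go(env.state(),557.7,233,80,87.5)
E
```

```text
toe rows [205, 216] bottom [205.5, 164.1, 142.2, 139.7, 137.2, 137.1, 139.5, 139.4, 139.4, 139.3, 139.2, 139.2] top [201.2, 172.7, 144.3, 137.2, 139.5, 139.4, 139.3, 139.3, 139.2, 139.1, 139.0, 139.0]
pos [557.1 232.5  79.6] rpy [1.7999e+02 7.0000e-02 8.7520e+01] t 25.2 F [ -2.3 -11.2   9.4] M [-1.96  0.41  0.03] op 0.078 grip 30.0
-> [np.float64(0.5), np.float64(0.6), np.float64(-0.4), np.float64(0.0)]
```

Seated and flat: toe at about 138.5, i.e. 109.6 mm from the face. Press firmer.

Request:
arm_command(
  targets=[
    [0.3,0,0.3,0,0],
    [0.6,-0.2,0.6,0,0],
    [0.9,-0.2,0.8,0,0],
    [0.9,-0.2,0.8,0,0],
    [0.9,-0.2,0.8,0,0],
  ],
)

```text
t: 25.7
eef_pos: [557.1, 232.6, 79.6]
tcp_rot: [3.141, 0.002, 1.528]
ft_force: [-3.9, -19.0, 18.5]
opening: 0.084
grip_force: 30.0
```

Request:
arm_command(
  targets=[
    [0,0,0,0,0],
    [0,0,0,0,0],
    [0,0,0,0,0],
    [0,0,0,0,0],
    [0,0,0,0,0],
  ],
)

```text
t: 26.2
eef_pos: [557.1, 232.6, 79.5]
tcp_rot: [3.141, 0.002, 1.527]
ft_force: [-4.4, -20.0, 19.0]
opening: 0.08
grip_force: 30.0
```

```bash
python3 - <<'E'
from h import *;from cell import env
toe(env.read_camera("top"))
c=env.read_camera("side");cv2.imwrite("pics/end.png",cv2.resize(c["frame"][190:290,250:370,::-1],(720,600),interpolation=cv2.INTER_CUBIC))
go(env.state(),557.7,233,80,87.5)
E
```

```text
toe rows [205, 216] bottom [205.5, 164.1, 142.2, 139.7, 137.2, 137.1, 139.5, 139.4, 139.4, 139.3, 139.2, 139.2] top [201.2, 172.7, 146.7, 137.2, 139.5, 139.4, 139.3, 139.3, 139.2, 139.1, 139.0, 139.0]
pos [557.1 232.6  79.6] rpy [1.7996e+02 1.2000e-01 8.7520e+01] t 26.3 F [ -5.  -19.4  19.3] M [-3.05  0.8   0.01] op 0.083 grip 30.0
-> [np.float64(0.4), np.float64(0.6), np.float64(-0.4), np.float64(0.0)]
```

View pics/end.png

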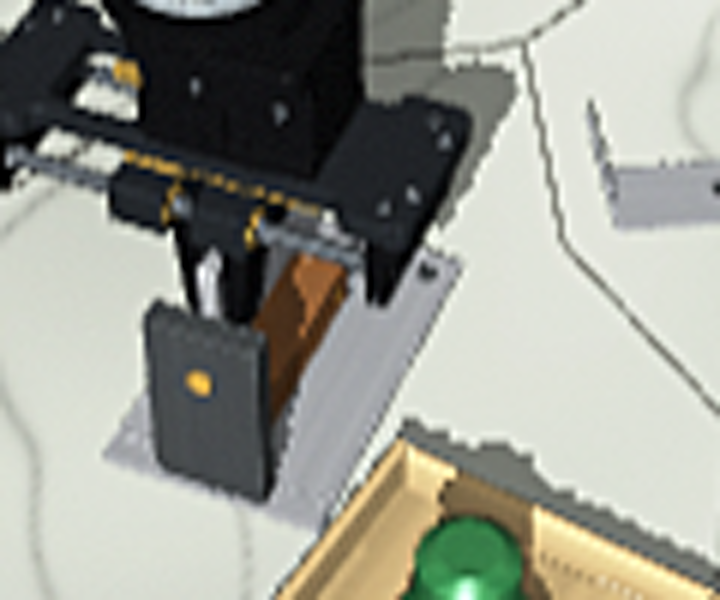

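The blade is centred on the upright, the stock lies flat on the plate pointing away, and the insulator stands in the tray. The forces hold steady at about 20 N both ways, with almost no twist. I'll hand it in.

```bash
python3 -c "
from cell import env
print(env.job_done())"
```

```text
the job is handed in; nothing more can be done
None
```

The job is handed in: the insulator stands upright in the tray, and the try square, still gripped, is pressed flat into the corner at about 20 N against both the plate and the upright (no verdict was returned).

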